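Give three mixed-up kitchen lids back to their own vessels

TASK

The lids of the white jar, the green bowl and the aluminium lunch pail have been mixed up: give each vessel its own lid, seated fully home and flat on the rim. Nothing else is free, so park one lid upright on the cork mat, let go of it there, and bring it home once its vessel is open. Leave the vessels, the toothpick dispenser, the egg cup and the spoon standing where they are, and do not tip the lids over.

Things in the scene. Friction and masses are not known exactly. Their poses are not given: they have to be found in the camera images.
- jar: White ceramic jar with a blue band round its side. Loose, 0.48 to 0.78 kg. Origin: centre of underside, z up; flat rim, 124 mm outside diameter, at z = 75 mm; central round mouth 52 mm diameter, 45 mm deep or more. Its own lid, once home, has its origin at z = 65 mm here. At the start the aluminium pail lid lies on it, plug too big to enter and so standing 10 mm proud.
- bowl: Green ceramic bowl. Loose, 0.48 to 0.78 kg. Origin: centre of underside, z up; flat rim, 124 mm outside diameter, at z = 60 mm; central round mouth 66 mm diameter, 45 mm deep or more. Its own lid, once home, has its origin at z = 50 mm here. At the start the white jar lid lies on it, loose in the mouth.
- pail: Two-tier aluminium lunch pail, dark ring at mid-height, a clip on either side. Loose, 0.48 to 0.78 kg. Origin: centre of underside, z up; flat rim, 124 mm outside diameter, at z = 90 mm; central round mouth 80 mm diameter, 45 mm deep or more. Its own lid, once home, has its origin at z = 80 mm here. At the start the green bowl lid lies on it, loose in the mouth.
- white_lid: White ceramic lid with a blue knob; belongs to the white jar. Origin: centre of the plug's underside, z up; round. From it up: plug 48 mm diameter, 10 mm deep (lower 5 mm tapers in by 5 mm all round); disc 96 mm diameter, 4 mm thick (z = 10 to 14 mm); upright round knob 24 mm diameter, 30 mm high (z = 14 to 44 mm). 0.12 to 0.2 kg. At the start on the green bowl.
- green_lid: All-green ceramic lid with a green knob; belongs to the green bowl. Origin: centre of the plug's underside, z up; round. From it up: plug 62 mm diameter, 10 mm deep (lower 5 mm tapers in by 5 mm all round); disc 96 mm diameter, 4 mm thick (z = 10 to 14 mm); upright round knob 24 mm diameter, 30 mm high (z = 14 to 44 mm). 0.12 to 0.2 kg. At the start on the lunch pail.
- pail_lid: Aluminium lid with a black knob; belongs to the lunch pail. Origin: centre of the plug's underside, z up; round. From it up: plug 76 mm diameter, 10 mm deep (lower 5 mm tapers in by 5 mm all round); disc 96 mm diameter, 4 mm thick (z = 10 to 14 mm); upright round knob 24 mm diameter, 30 mm high (z = 14 to 44 mm). 0.12 to 0.2 kg. At the start on the white jar.
- cork_mat: Round cork mat, 140 mm in diameter, 10 mm thick, fixed to the bench: the free spot. Origin: centre of its underside, z up.
- dispenser: Bystander: white push dispenser of toothpicks, 48 mm in diameter, 85 mm high with its pick. Origin: centre of its underside.
- egg_cup: Bystander: orange silicone egg cup standing upright, 50 mm in diameter, 62 mm high. Origin: centre of its underside.
- spoon: Bystander: steel spoon lying flat on the bench, 160 mm long along its x. Origin: middle of its length, on the bench; round bowl 38 mm wide at +x, 8 mm high.
Mind the look-alikes: they are no part of the job. What is shaped like the pail_lid but pink or red is not meant.

How it is judged:
By the outcome, as a careful person would: the job done as asked, in the order asked, and still so for the second after the job is handed in, with the robot touching nothing.
It also fails if it takes over 106 s, if anything falls off the work surface, if the arm or the gripper's body presses on something with over 40 N, if the wrist force passes 120 N, or if a joint passes its speed limit or range.

ROBOT

A 6-joint arm with a two-finger parallel gripper is mounted at the origin on the work surface. World frame = base frame: x ahead of the robot, y to its left, z up, the work surface at z = 0. Lengths are in m, angles in degrees, forces in N, time in s.
With the tool pointing down it reaches from about 0.4 to 0.825 m from the base axis. Payload 7 kg.
Tool frame: the origin (TCP) lies on the centre line of the jaws, within the pads' length; the fingertips stand 19 mm ahead of it and the grasp point (between the pads) is the TCP (r.tip_extent is the distance from the TCP to the fingertips, in m); z points along the fingers, y is the line along which they close (so a half turn about z gives the same grasp; the last joint's range is limited). The gripper opens to 88 mm and grips with 3 to 60 N. Pads are 19 mm wide; open, the fingers measure 130 mm over their backs; the gripper's body (78 mm by 193 mm) begins 47 mm behind the grasp point.
Start: joints at [-49.555, 20.546, 0.682, 0, -70.136, -16.507], TCP at [0.274, -0.617, 0.246] pointing down, gripper open.
Joint ranges: [-176.03, 176.03], [-82.01, 121.73], [-58.28, 71.71], [-173.87, 95.51], [-174.79, -0.11], [-173.66, 173.66]. Speed limits (degrees/s): [136.94, 136.94, 172.46, 180, 180, 180].

INTERFACE

Orientations are given as [roll, pitch, yaw] about the fixed x, y, z axes, in that order (R = Rz(yaw) Ry(pitch) Rx(roll)).
In Python, from plant import r gives the robot as it stands. The module is installed in compiled form; this text tells all that it offers.
- The arm moves only by the tool jog_arm, never from a script. Its argument "deltas" is a list that holds one entry, the list of rows, each a list of 5 numbers: the opening, from -1 (shut) to 1 (fully open), then the shift along the world's x, y, z in cm, then the turn about the world's z in rad. In form: [[[claw, dx, dy, dz, turn], ...]]. A call has 1 to 8 rows; each row shifts and turns the commanded pose from where the row before left it; what a row does not reach is not made up. A row lasts 1/8 s, in which the tool goes at most 62.5 mm and 10.7 degrees, less where a joint would pass 70% of its speed; a pose out of reach is approached as far as the arm can. A call with a gripper value outside its range is refused whole. The fingers move at their own pace and stop on an object; "force" is the grip in N (left out, the last holds). Time passes only in rows, so rows that do not move let the fingers close. It gives the time, the measured TCP pose, the force, the opening and the grip force at its end, in the units of the state.
- r.get_state(): the state, without advancing time (a new reading comes with each control period).
- r.capture(name): name is "scene" or "top" or "wrist"; returns the picture (400x640x3 uint8, blue, green, red); there is no depth.
- r.camera_info(name): a dict with "fx", "fy", "cx", "cy" (pixels), "view" (4x4, takes a point from world to camera coordinates). Camera axes: x right, y up, looking along -z (the intrinsics and any distortion apply to the point x, -y, -z); pixel columns grow to the right and rows downward; lengths in m; the calibration is good to about 2 mm. A picture is of the moment at which its call begins: read the wrist's pose just before it. camera_info takes no time and is no camera call; for the wrist camera it gives the pose at the moment of the call.
- r.close_job(): hands the job in; it is judged then, once.
The state is a dict: "time_s": time; "joints": joint angles; "qd": joint speeds; "joint_torque": joint torques, N m; "tcp_pos": TCP position; "eef_rot": TCP orientation; "contact_force": force on the tool from outside, world axes, zero at the start; "moment": the same for the moment, N m; "gripper_width": finger opening in m; "gripper_force": force on a finger pad.
Only numpy, scipy, OpenCV 4.12 (cv2) and the standard library are available. Lean on these libraries where they do the work, as an engineer would, in place of code of your own. Each camera call takes 0.05 s, during which the arm holds its last target. There are 200 camera calls.

## Working session

There is one attempt and no reset: what is moved stays moved. The work goes in short steps, Python scripts to look and compute and a tool call to move; the robot and the scene stay as the last step left them, time stands still between calls to the robot, and variables do not carry over. Pictures are saved under pics/ and viewed, at most 14 in all, crops included, and the job is handed in when it is done.

Besides the shell and the picture viewer there is one more tool, called in YAML: its name, and indented under it one key for each argument. jog_arm: Moves the arm, as the interface text tells. Its arguments: {"type":"object","properties":{"deltas":{"type":"array"},"force":{"type":"number"}},"required":["deltas"]}

```bash
mkdir -p pics
python3 - <<'E'
from plant import r
import cv2
for n in("scene","top"):
    cv2.imwrite(f"pics/{n}0.png",r.capture(n)); i=r.camera_info(n); print(n,i)
s=r.get_state();print(s)
E
```

```text
scene {'fx': 493.73509140008827, 'fy': 493.73509140008827, 'cx': 319.1351056994643, 'cy': 198.6173360262702, 'view': array([[-0.75293186,  0.65794208, -0.01434686,  0.38271409],
       [-0.5362212 , -0.60070746,  0.59297334,  0.20524849],
       [ 0.38152385,  0.4541616 ,  0.80509427, -1.74001249],
       [ 0.        ,  0.        ,  0.        ,  1.        ]])}
top {'fx': 362.6233073406296, 'fy': 362.6233073406296, 'cx': 318.212284239619, 'cy': 202.7403643703162, 'view': array([[-0.00920868, -0.99975011, -0.02036976, -0.02013229],
       [ 0.99231108, -0.01165073,  0.12321925, -0.47961194],
       [-0.12342578, -0.01907845,  0.99217039, -0.8994401 ],
       [ 0.        ,  0.        ,  0.        ,  1.        ]])}
{'time_s': 0.1, 'joints': array([-4.95551934e+01,  2.05876761e+01,  6.41431882e-01, -1.72765104e-02,
       -7.01371191e+01, -1.65079246e+01]), 'qd': array([-0.08161541, -0.05827245,  0.11447892,  0.08232301,  0.05907257,
       -0.01581785]), 'joint_torque': array([-1.88833433e-04, -5.84163308e+01,  2.93753600e+01,  7.01551706e+00,
        1.01908366e-02, -4.38563711e-05]), 'tcp_pos': array([ 0.27369733, -0.61658854,  0.24473222]), 'eef_rot': array([ 1.79915457e+02, -8.11700355e-03, -1.56068994e+02]), 'contact_force': array([-0.18705741,  0.01971383, -0.22220832]), 'moment': array([ 0.03111921, -0.01670796, -0.03532014]), 'gripper_force': 0.0, 'gripper_width': 0.08741872211059155}
```

View pics/scene0.png

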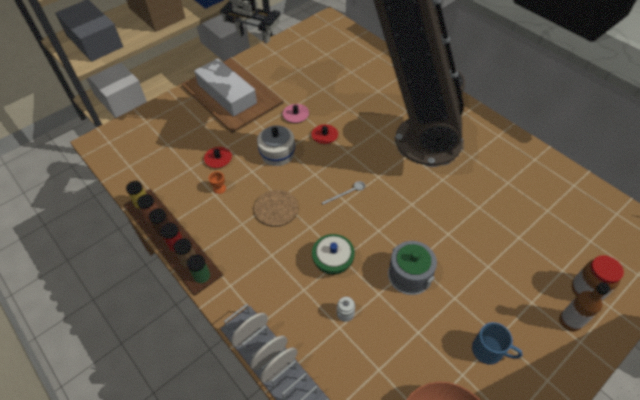

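View pics/top0.png

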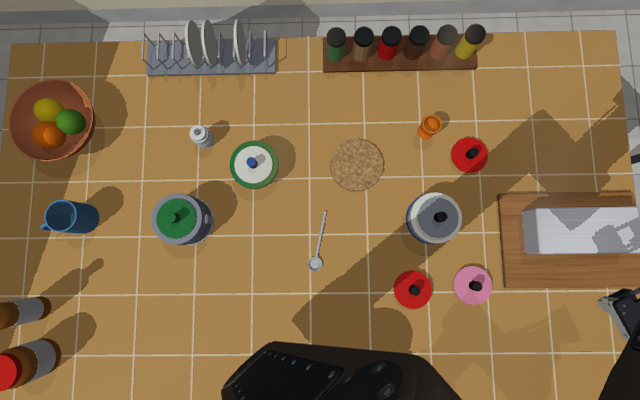

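The scene shows the three vessels, the mat and the bystanders. In the top view:

| Item | Pixel position |
|---|---|
| Jar with the black-knob aluminium lid | (434,217) |
| Bowl with the white lid | (254,164) |
| Pail with the green lid | (182,219) |
| Mat | (357,164) |
| Dispenser | (201,135) |
| Egg cup | (430,126) |
| Spoon | (318,240) |

The red and pink lids are look-alikes.

```bash
cat > h.py <<'E'
import numpy as np, cv2
from plant import r
def ray(info,u,v):
    V=info["view"];R,t=V[:3,:3],V[:3,3]
    d=np.array([(u-info["cx"])/info["fx"],-(v-info["cy"])/info["fy"],-1.])
    return -R.T@t,R.T@d
def plane(info,u,v,z):
    o,d=ray(info,u,v);return (o+d*(z-o[2])/d[2])[:2]
def proj(info,p):
    V=info["view"];c=V[:3,:3]@np.asarray(p)+V[:3,3]
    return np.array([info["cx"]+info["fx"]*c[0]/-c[2],info["cy"]+info["fy"]*-c[1]/-c[2]])
def circ(info,pts,z):
    "least squares circle of pixel contour cast on plane z"
    P=np.array([plane(info,u,v,z) for u,v in np.reshape(pts,(-1,2))])
    for _ in range(6):
        s=np.linalg.lstsq(np.c_[2*P,np.ones(len(P))],(P**2).sum(1),rcond=None)[0]
        c=s[:2];rad=np.sqrt(s[2]+c@c);e=abs(np.hypot(*(P-c).T)-rad)
        P=P[e<=max(.0015,np.percentile(e,90))]
    return c,rad,len(P),e.mean()
E
python3 - <<'E'
from h import *
i=r.camera_info("top")
for n,u,v,z in [("jar knob",440,216,.119),("bowl knob",252,161,.094),("pail knob",176,216,.124),("mat",357,164,.01),("disp",199,132,.08),("egg",431,124,.062),("spoonA",325,211,.0),("spoonB",316,264,0.005)]:
    print(n,plane(i,u,v,z).round(4))
E
```

```text
jar knob [ 0.4344 -0.3051]
bowl knob [0.5753 0.1333]
pail knob [0.4406 0.3014]
mat [ 0.5838 -0.1283]
disp [0.6547 0.2701]
egg [ 0.6722 -0.3122]
spoonA [ 0.4609 -0.0423]
spoonB [ 0.3235 -0.0175]
```

jog_arm:
  deltas:
    - [[1,2.7,5.2,0.5,0],[1,2.7,5.2,0.5,0],[1,2.7,5.2,0.5,0],[1,2.7,5.2,0.5,0],[1,2.7,5.2,0.5,0],[1,2.5,5.2,0.5,0],[1,0,0,0,0],[1,0,0,0,0]]

```text
time_s: 1.1
tcp_pos: [0.4338, -0.3046, 0.2754]
eef_rot: [180.0, -0.0, -156.0]
contact_force: [-0.5, -0.3, -0.1]
gripper_width: 0.0879
gripper_force: 0.0
```

Run:
```python
from h import *
s=r.get_state();print(s["time_s"],s["tcp_pos"],s["eef_rot"])
i=r.camera_info("wrist");cv2.imwrite("pics/w1.png",r.capture("wrist"));print(i, proj(i,[.4344,-.3051,.119]))
np.save("w1.npy",i,allow_pickle=True)
```

```text
1.1 [ 0.43382936 -0.30462455  0.27535324] [ 1.79982498e+02 -1.82641921e-02 -1.55994011e+02]
{'fx': 335.52004114143045, 'fy': 335.52004114143045, 'cx': 326.6244083930897, 'cy': 199.6094803591585, 'view': array([[-4.07593856e-01,  9.13163264e-01, -3.17075968e-04,
         4.55461436e-01],
       [-8.74785732e-01, -3.90563459e-01, -2.86723050e-01,
         3.05963046e-01],
       [-2.61948795e-01, -1.16589180e-01,  9.58013461e-01,
        -3.41101354e-01],
       [ 0.00000000e+00,  0.00000000e+00,  0.00000000e+00,
         1.00000000e+00]])} [326.3593703 187.5246248]
```

View pics/w1.png

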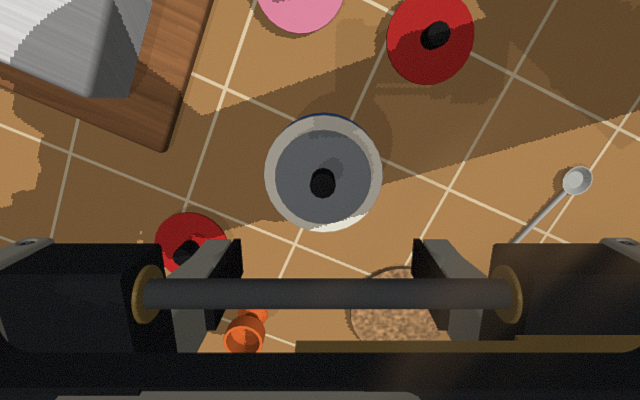

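The wrist picture shows the jar centred at (323,172), with its rim about 118 px wide. The grey lid is on it and the black knob is at (323,183).

```bash
cat >> h.py <<'E'
def radial(info,img,c,z,r0,r1,sign=0,chan=None,n=180):
    "edge points: rectify plane z about c in polar form, strongest radial step in r0..r1; circle fit"
    g=cv2.GaussianBlur(img,(3,3),0).astype(np.float32)
    th=np.linspace(0,2*np.pi,n,endpoint=False);rr=np.arange(r0-.002,r1+.002,.0004)
    T,Rr=np.meshgrid(th,rr,indexing="ij")
    uv=np.array([[proj(info,[c[0]+q*np.cos(t),c[1]+q*np.sin(t),z]) for q in rr] for t in th]).astype(np.float32)
    S=cv2.remap(g,uv[...,0],uv[...,1],cv2.INTER_LINEAR)
    if chan is not None:S=S@np.array(chan,np.float32); S=S[...,None]
    d=S[:,5:]-S[:,:-5]; d=(d*sign if sign else abs(d)).max(-1) if sign==0 else (d*sign).max(-1)
    k=d.argmax(1);w=d.max(1);ok=(w>.5*np.median(w))&(k>0)&(k<d.shape[1]-1)
    q=rr[k]+.001
    P=np.c_[c[0]+q*np.cos(th),c[1]+q*np.sin(th)][ok]
    for _ in range(8):
        s=np.linalg.lstsq(np.c_[2*P,np.ones(len(P))],(P**2).sum(1),rcond=None)[0]
        cc=s[:2];rad=np.sqrt(s[2]+cc@cc);e=abs(np.hypot(*(P-cc).T)-rad)
        if e.max()<.001:break
        P=P[e<=max(.001,np.percentile(e,88))]
    return cc.round(4),rad.round(4),len(P),e.mean().round(4)
E
python3 - <<'E'
from h import *
i=np.load("w1.npy",allow_pickle=True).item();im=cv2.imread("pics/w1.png")
print("cam",-i["view"][:3,:3].T@i["view"][:3,3])
c=np.array([.4344,-.3051])
for k in range(2):
    a=radial(i,im,c,.089,.040,.056);print("disc",a)
    b=radial(i,im,c,.075,.055,.070);print("rim",b)
m=(im.max(2)<45).astype(np.uint8);n,l,st,ce=cv2.connectedComponentsWithStats(m)
j=l[183,323];print("knob",st[j],ce[j],plane(i,*ce[j],.104), plane(i,*ce[j],.119))
E
```

```text
cam [ 0.3639443  -0.33618139  0.41465076]
disc (array([ 0.4345, -0.3091]), np.float64(0.0478), 132, np.float64(0.0001))
rim (array([ 0.4355, -0.3085]), np.float64(0.0614), 173, np.float64(0.0002))
disc (array([ 0.4345, -0.3091]), np.float64(0.0478), 132, np.float64(0.0001))
rim (array([ 0.4355, -0.3085]), np.float64(0.0614), 173, np.float64(0.0002))
knob [310 168  26  30 610] [322.37540984 182.76229508] [ 0.43524452 -0.30889455] [ 0.43180174 -0.31021212]
```

jog_arm:
  deltas:
    - [[1,1.8,5.5,0,0],[1,1.8,5.5,0,0],[1,1.8,5.5,0,0],[1,1.8,5.5,0,0],[1,1.8,5.5,0,0],[1,1.8,5.5,0,0],[1,1.8,5.5,0,0],[1,1.5,5.3,0,0]]

```text
time_s: 2.15
tcp_pos: [0.5757, 0.1334, 0.2751]
eef_rot: [-180.0, -0.0, -156.2]
contact_force: [0.9, -0.8, 0.1]
gripper_width: 0.0876
gripper_force: 0.0
```

jog_arm:
  deltas:
    - [[1,0,0,0,0],[1,0,0,0,0]]

```text
time_s: 2.4
tcp_pos: [0.5749, 0.1319, 0.2748]
eef_rot: [-180.0, -0.1, -156.1]
contact_force: [-0.1, -0.6, 0.4]
gripper_width: 0.0879
gripper_force: 0.0
```

Run:
```python
from h import *
s=r.get_state();print(s["time_s"],s["tcp_pos"],s["eef_rot"],s["joints"])
i=r.camera_info("wrist");im=r.capture("wrist");cv2.imwrite("pics/w2.png",im)
np.save("w2.npy",i,allow_pickle=True)
c=np.array([.5753,.1333])
print("disc",radial(i,im,c,.064,.040,.056));print("rim",radial(i,im,c,.060,.055,.070))
```

```text
2.4 [0.57491916 0.13188533 0.27478469] [-1.79987572e+02 -9.35087500e-02 -1.56130351e+02] [ 3.18951614e+01  1.16225719e+01 -7.80981591e+00 -7.94092186e-04
 -7.06619402e+01 -9.80252391e+01]
disc (array([0.5765, 0.1376]), np.float64(0.0478), 180, np.float64(0.0002))
rim (array([0.5778, 0.1372]), np.float64(0.0615), 152, np.float64(0.0002))
```

View pics/w2.png

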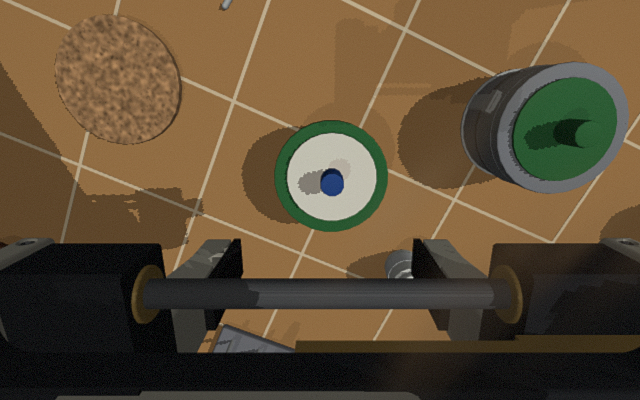

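jog_arm:
  deltas:
    - [[1,-3.3,4.2,0,0],[1,-3.3,4.2,0,0],[1,-3.3,4.2,0,0],[1,-3.6,4.2,0,0],[1,0,0,0,0],[1,0,0,0,0],[1,0,0,0,0]]

```text
time_s: 3.32
tcp_pos: [0.4406, 0.2997, 0.2757]
eef_rot: [-180.0, 0.0, -156.2]
contact_force: [0.6, -0.0, 0.5]
gripper_width: 0.0874
gripper_force: 0.0
```

Run:
```python
from h import *
s=r.get_state();print(s["time_s"],s["tcp_pos"],s["eef_rot"],s["joints"])
i=r.camera_info("wrist");im=r.capture("wrist");cv2.imwrite("pics/w3.png",im)
np.save("w3.npy",i,allow_pickle=True)
c=np.array([.4406,.3014])
print("disc",radial(i,im,c,.094,.040,.056));print("rim",radial(i,im,c,.090,.055,.070))
```

```text
3.325 [0.44062894 0.29972478 0.27565306] [-1.79997253e+02  6.05118950e-03 -1.56185877e+02] [ 5.53231868e+01  6.00476889e+00 -1.45041190e+01  5.87689338e-03
 -6.94873887e+01 -1.21511123e+02]
disc (array([0.4405, 0.3069]), np.float64(0.0522), 45, np.float64(0.0006))
rim (array([0.4372, 0.305 ]), np.float64(0.0597), 45, np.float64(0.0007))
```

View pics/w3.png

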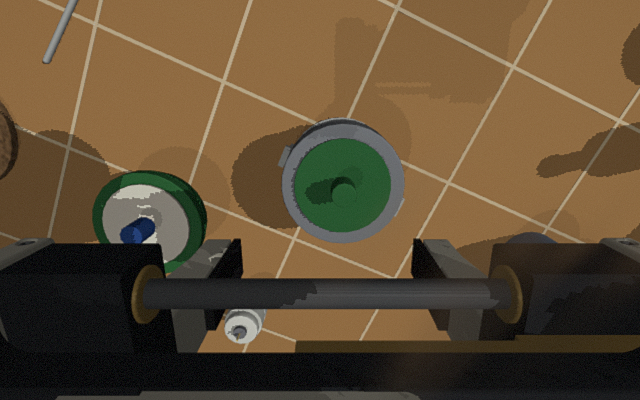

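Image 2 shows the bowl centred at (331,176), with the blue knob at (332,182). Image 3 shows the pail centred at (343,182), with its green knob at (344,190). The pail fit needs a better starting centre.

Run:
```python
from h import *
i=np.load("w3.npy",allow_pickle=True).item();im=cv2.imread("pics/w3.png")
c=plane(i,343,185,.092);print(c)
for k in range(2):
    d=radial(i,im,c,.094,.040,.056,-1,[-.5,1,-.5]);c=d[0]
print("disc",d,"rim",radial(i,im,c,.090,.055,.070),radial(i,im,c,.090,.055,.070,1,[-1,0,1]))
i=np.load("w2.npy",allow_pickle=True).item();im=cv2.imread("pics/w2.png")
print("mat",radial(i,im,plane(i,118,78,.01),.01,.06,.08),plane(i,118,78,.01))
```

```text
[0.43871773 0.31613196]
disc (array([0.4405, 0.316 ]), np.float64(0.0476), 180, np.float64(0.0002)) rim (array([0.4405, 0.3167]), np.float64(0.0613), 112, np.float64(0.0002)) (array([0.4399, 0.3163]), np.float64(0.0619), 97, np.float64(0.0003))
mat (array([ 0.5857, -0.125 ]), np.float64(0.0702), 62, np.float64(0.0004)) [ 0.57967588 -0.12566555]
```

jog_arm:
  deltas:
    - [[1,0,-6.1,0,0],[1,0,-6.1,0,0],[1,0,-6.1,0,0],[1,0,-6.1,0,0],[1,0,-6.1,0,0],[1,0,-6.1,0,0],[1,0,-6.1,0,0],[1,0,-6.1,0,0]]
  force: 25

```text
time_s: 4.38
tcp_pos: [0.4392, -0.1899, 0.2759]
eef_rot: [-180.0, 0.0, -156.2]
contact_force: [1.2, 0.9, 0.5]
gripper_width: 0.0877
gripper_force: 0.0
```

jog_arm:
  deltas:
    - [[1,0,-6.1,0,0],[1,-0.5,-6.1,0,0],[1,0,0,-6,0],[1,0,0,-4,0],[1,0,0,-2,0],[1,0,0,0,0],[1,0,0,0,0]]

```text
time_s: 5.25
tcp_pos: [0.4352, -0.3097, 0.1565]
eef_rot: [-179.9, 0.0, -156.1]
contact_force: [-0.3, -0.1, 0.6]
gripper_width: 0.0878
gripper_force: 0.0
```

jog_arm:
  deltas:
    - [[1,0,0,-2.2,0],[1,0,0,-2.2,0],[1,0,0,0,0],[-1,0,0,0,0],[-1,0,0,0,0],[-1,0,0,0,0],[-1,0,0,0,0],[-1,0,0,0,0]]
  force: 25

```text
time_s: 6.25
tcp_pos: [0.4349, -0.3089, 0.1117]
eef_rot: [-180.0, 0.0, -156.1]
contact_force: [-1.0, -0.3, -0.1]
gripper_width: 0.043
gripper_force: 0.0
```

jog_arm:
  deltas:
    - [[-1,0,0,0,0],[-1,0,0,0,0]]

```text
time_s: 6.5
tcp_pos: [0.4348, -0.3089, 0.1115]
eef_rot: [180.0, -0.0, -156.1]
contact_force: [-0.3, -0.8, 0.8]
gripper_width: 0.0235
gripper_force: 25.3
```

jog_arm:
  deltas:
    - [[-1,0,0,1,0],[-1,0,0,3,0],[-1,0,0,4,0],[-1,3.8,4.6,0,0],[-1,3.8,4.6,0,0],[-1,3.8,4.6,0,0],[-1,3.6,4.6,0,0],[-1,0,0,0,0]]

```text
time_s: 7.5
tcp_pos: [0.587, -0.1219, 0.1915]
eef_rot: [-180.0, 0.0, -155.8]
contact_force: [-0.5, -0.1, -1.6]
gripper_width: 0.0235
gripper_force: 25.0
```

jog_arm:
  deltas:
    - [[-1,0,0,-5,0],[-1,0,0,-5,0],[-1,0,0,-2.5,0],[-1,0,0,-1,0],[-1,0,0,-0.5,0],[-1,0,0,-0.3,0],[-1,0,0,0,0]]

```text
time_s: 8.38
tcp_pos: [0.5853, -0.125, 0.0494]
eef_rot: [-180.0, 0.1, -156.1]
contact_force: [-0.4, -1.0, -1.0]
gripper_width: 0.0234
gripper_force: 25.0
```

jog_arm:
  deltas:
    - [[-1,0,0,-0.2,0],[-1,0,0,-0.1,0],[-1,0,0,0,0]]

```text
time_s: 8.75
tcp_pos: [0.5852, -0.1249, 0.0465]
eef_rot: [-180.0, 0.0, -156.0]
contact_force: [-1.3, 1.3, 4.6]
gripper_width: 0.0234
gripper_force: 25.0
```

jog_arm:
  deltas:
    - [[0,0,0,0,0],[0,0,0,0,0],[0.5,0,0,0,0],[1,0,0,0,0],[1,0,0,5,0],[1,0,0,6,0],[1,0,0,6,0],[1,0,0,6,0]]

```text
time_s: 9.75
tcp_pos: [0.5845, -0.1249, 0.2777]
eef_rot: [-180.0, 0.0, -156.1]
contact_force: [1.3, -0.7, -0.2]
gripper_width: 0.0872
gripper_force: 0.0
```

jog_arm:
  deltas:
    - [[1,0,0,0,0],[1,0,0,0,0]]

```text
time_s: 10.0
tcp_pos: [0.5845, -0.1248, 0.2754]
eef_rot: [180.0, 0.0, -156.1]
contact_force: [0.4, -0.2, -0.3]
gripper_width: 0.0874
gripper_force: 0.0
```

Run:
```python
from h import *
s=r.get_state();print(s["time_s"],s["tcp_pos"],s["eef_rot"])
i=r.camera_info("wrist");im=r.capture("wrist");cv2.imwrite("pics/w4.png",im)
c=[.588,-.125]
for k in range(2):
    d=radial(i,im,c,.024,.040,.056);print("disc",d)
```

```text
10.0 [ 0.58454622 -0.12477941  0.27540355] [ 1.79977743e+02  2.50679106e-02 -1.56070104e+02]
disc (array([ 0.5851, -0.1253]), np.float64(0.0476), 178, np.float64(0.0002))
disc (array([ 0.5851, -0.1253]), np.float64(0.0476), 178, np.float64(0.0002))
```

View pics/w4.png

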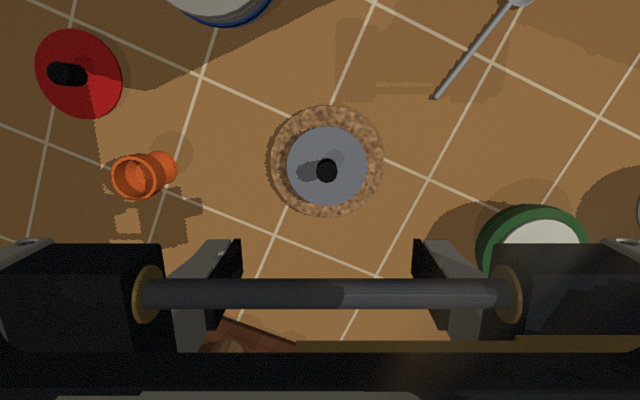

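jog_arm:
  deltas:
    - [[1,-0.2,5.3,0,0],[1,-0.2,5.3,0,0],[1,-0.2,5.3,0,0],[1,-0.1,5.3,0,0],[1,-0.1,5.1,0,0],[1,0,0,-5,0],[1,0,0,-5,0],[1,0,0,-3,0]]

```text
time_s: 11.05
tcp_pos: [0.5747, 0.1373, 0.1412]
eef_rot: [-180.0, -0.3, -156.1]
contact_force: [0.3, -0.0, 0.6]
gripper_width: 0.0874
gripper_force: 0.0
```

jog_arm:
  deltas:
    - [[1,0,0,0,0],[1,0,0,-3,0],[1,0,0,-2.9,0],[1,0,0,0,0],[-1,0,0,0,0],[-1,0,0,0,0],[-1,0,0,0,0],[-1,0,0,0,0]]

```text
time_s: 12.05
tcp_pos: [0.577, 0.1381, 0.0871]
eef_rot: [180.0, 0.0, -156.1]
contact_force: [-0.3, 0.3, 0.4]
gripper_width: 0.0534
gripper_force: 0.0
```

jog_arm:
  deltas:
    - [[-1,0,0,0,0],[-1,0,0,0,0],[-1,0,0,0,0]]

```text
time_s: 12.42
tcp_pos: [0.5769, 0.1381, 0.0865]
eef_rot: [180.0, -0.0, -156.1]
contact_force: [-0.3, 0.7, -0.0]
gripper_width: 0.0233
gripper_force: 25.5
```

jog_arm:
  deltas:
    - [[-1,0,0,1,0],[-1,0,0,4.3,0],[-1,0,0,6,0],[-1,-1.8,-5.6,0,0],[-1,-1.8,-5.6,0,0],[-1,-1.8,-5.6,0,0],[-1,-1.8,-5.6,0,0],[-1,-1.8,-5.6,0,0]]

```text
time_s: 13.42
tcp_pos: [0.4859, -0.1435, 0.2003]
eef_rot: [-180.0, 0.0, -156.0]
contact_force: [1.3, -0.6, -1.4]
gripper_width: 0.0232
gripper_force: 25.0
```

Run:
```python
from h import *
i=r.camera_info("wrist");im=r.capture("wrist");cv2.imwrite("pics/w5.png",im)
t=r.camera_info("top");tm=r.capture("top")
c=[.4355,-.3085];print(proj(i,c+[.075]))
print("rim",radial(i,im,c,.075,.055,.070),"mouth",radial(i,im,c,.075,.02,.033))
c=[.5778,.1372];print("top bowl rim",radial(t,tm,c,.06,.055,.070),"mouth",radial(t,tm,c,.06,.027,.04))
c=[.4355,-.3085];print("top jar rim",radial(t,tm,c,.075,.055,.070),"mouth",radial(t,tm,c,.075,.02,.033))
cv2.imwrite("pics/t5.png",tm)
```

```text
[147.49948764  46.29070634]
rim (array([ 0.4314, -0.3113]), np.float64(0.0659), 66, np.float64(0.0004)) mouth (array([ 0.4327, -0.3154]), np.float64(0.0257), 76, np.float64(0.0003))
top bowl rim (array([0.5746, 0.1335]), np.float64(0.0638), 52, np.float64(0.0012)) mouth (array([0.5762, 0.1388]), np.float64(0.0357), 52, np.float64(0.0009))
top jar rim (array([ 0.4352, -0.3085]), np.float64(0.062), 134, np.float64(0.0004)) mouth (array([ 0.4349, -0.308 ]), np.float64(0.0249), 164, np.float64(0.0004))
```

View pics/w5.png

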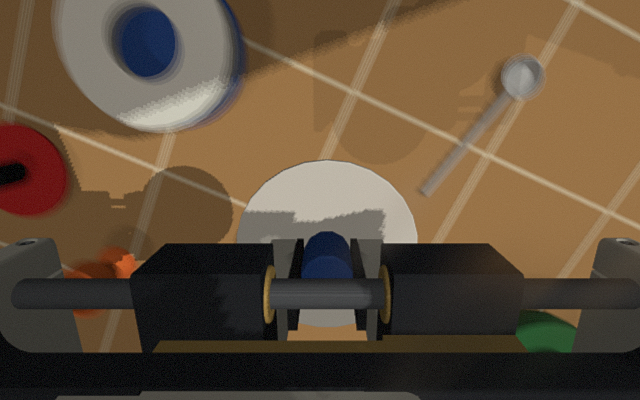

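Image 5 shows the jar open at (148,42) and the white lid held level by its blue knob. The top camera confirms the jar has not moved.

jog_arm:
  deltas:
    - [[-1,-1.7,-5.6,0,0],[-1,-1.7,-5.6,0,0],[-1,-1.7,-5.4,0,0],[-1,0,0,-4,0],[-1,0,0,-3,0],[-1,0,0,-1,0],[-1,0,0,0,0],[-1,0,0,0,0]]

```text
time_s: 14.52
tcp_pos: [0.4369, -0.308, 0.1209]
eef_rot: [-179.9, 0.1, -156.0]
contact_force: [0.0, 0.4, -1.6]
gripper_width: 0.0232
gripper_force: 25.0
```

jog_arm:
  deltas:
    - [[-1,-0.1,0,0,0],[-1,0,0,-0.5,0],[-1,0,0,-0.4,0],[-1,0,0,-0.3,0],[-1,0,0,0,0]]

```text
time_s: 15.15
tcp_pos: [0.4346, -0.3079, 0.1072]
eef_rot: [180.0, -0.0, -156.1]
contact_force: [0.2, 0.5, -2.2]
gripper_width: 0.0236
gripper_force: 25.0
```

jog_arm:
  deltas:
    - [[-1,0,0,-0.3,0],[-1,0,0,-0.2,0],[-1,0,0,0,0]]

```text
time_s: 15.52
tcp_pos: [0.4347, -0.3079, 0.1024]
eef_rot: [180.0, -0.0, -156.1]
contact_force: [0.1, -0.1, -1.3]
gripper_width: 0.0233
gripper_force: 25.0
```

jog_arm:
  deltas:
    - [[-1,0,0,-0.1,0],[-1,0,0,-0.1,0],[-1,0,0,0,0]]

```text
time_s: 15.9
tcp_pos: [0.4349, -0.308, 0.1015]
eef_rot: [-180.0, 0.0, -156.0]
contact_force: [-2.1, 2.1, 7.4]
gripper_width: 0.0231
gripper_force: 25.0
```

jog_arm:
  deltas:
    - [[0,0,0,0,0],[0,0,0,0,0],[0.5,0,0,0,0],[1,0,0,0,0],[1,0,0,5,0],[1,0,0,6,0],[1,0,0,6.5,0],[1,0,0,0,0]]

```text
time_s: 16.9
tcp_pos: [0.4371, -0.3091, 0.2788]
eef_rot: [-179.6, 0.4, -156.0]
contact_force: [0.1, 0.2, -1.4]
gripper_width: 0.087
gripper_force: 0.0
```

jog_arm:
  deltas:
    - [[1,0,0,0,0]]

```text
time_s: 17.02
tcp_pos: [0.4347, -0.3077, 0.2731]
eef_rot: [180.0, 0.0, -156.1]
contact_force: [0.1, 0.2, -0.8]
gripper_width: 0.0875
gripper_force: 0.0
```

Run:
```python
from h import *
i=r.camera_info("wrist");im=r.capture("wrist");cv2.imwrite("pics/w6.png",im)
c=[.4355,-.3085]
print("rim",radial(i,im,c,.075,.055,.070),"disc",radial(i,im,c,.079,.04,.055))
t=r.camera_info("top");tm=r.capture("top");cv2.imwrite("pics/t6.png",tm)
for c,z,n in (([.5778,.1372],.06,"bowl"),([.440,.3165],.09,"pail")): print(n,radial(t,tm,c,z,.055,.070))
c=[.5778,.1372];print("mouth",radial(t,tm,c,.06,.027,.04))
cv2.imwrite("pics/t6c.png",cv2.resize(tm[80:280,130:500],None,fx=2,fy=2))
```

```text
rim (array([ 0.4353, -0.3084]), np.float64(0.0614), 178, np.float64(0.0002)) disc (array([ 0.4378, -0.3073]), np.float64(0.0497), 58, np.float64(0.0005))
bowl (array([0.5756, 0.1353]), np.float64(0.0623), 114, np.float64(0.0004))
pail (array([0.4388, 0.3155]), np.float64(0.0615), 151, np.float64(0.0003))
mouth (array([0.5764, 0.1371]), np.float64(0.0331), 128, np.float64(0.0004))
```

View pics/t6c.png

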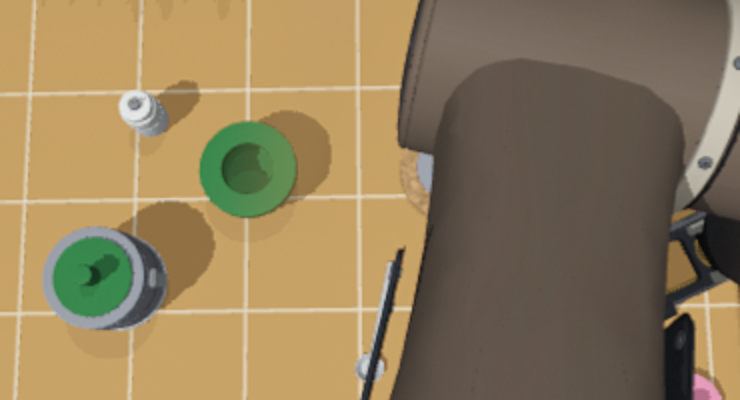

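jog_arm:
  deltas:
    - [[1,1.8,5.5,0,0],[1,1.8,5.5,0,0],[1,1.8,5.5,0,0],[1,1.8,5.5,0,0],[1,1.8,5.5,0,0],[1,1.8,5.5,0,0],[1,1.7,5.5,0,0],[1,1.5,5.6,0,0]]

```text
time_s: 18.12
tcp_pos: [0.5747, 0.1348, 0.2715]
eef_rot: [-180.0, -0.2, -156.1]
contact_force: [0.7, -0.8, 0.1]
gripper_width: 0.0876
gripper_force: 0.0
```

jog_arm:
  deltas:
    - [[1,0,0,0,0],[1,0,0,0,0]]

```text
time_s: 18.38
tcp_pos: [0.5743, 0.133, 0.2715]
eef_rot: [-180.0, -0.2, -156.0]
contact_force: [-0.5, -0.7, -0.4]
gripper_width: 0.0881
gripper_force: 0.0
```

Run:
```python
from h import *
i=r.camera_info("wrist");im=r.capture("wrist");cv2.imwrite("pics/w7.png",im)
c=[.5778,.1372]
print("rim",radial(i,im,c,.06,.055,.070),"mouth",radial(i,im,c,.06,.027,.04))
c=[.440,.3165];print("pail disc",radial(i,im,c,.094,.040,.056,-1,[-.5,1,-.5]))
t=r.camera_info("top");tm=r.capture("top");cv2.imwrite("pics/t7c.png",cv2.resize(tm[80:300,300:520],None,fx=2.7,fy=2.7,interpolation=cv2.INTER_CUBIC))
```

```text
rim (array([0.5779, 0.1372]), np.float64(0.0615), 176, np.float64(0.0002)) mouth (array([0.5779, 0.1374]), np.float64(0.0334), 165, np.float64(0.0002))
pail disc (array([0.4406, 0.3154]), np.float64(0.0476), 180, np.float64(0.0001))
```

View pics/t7c.png

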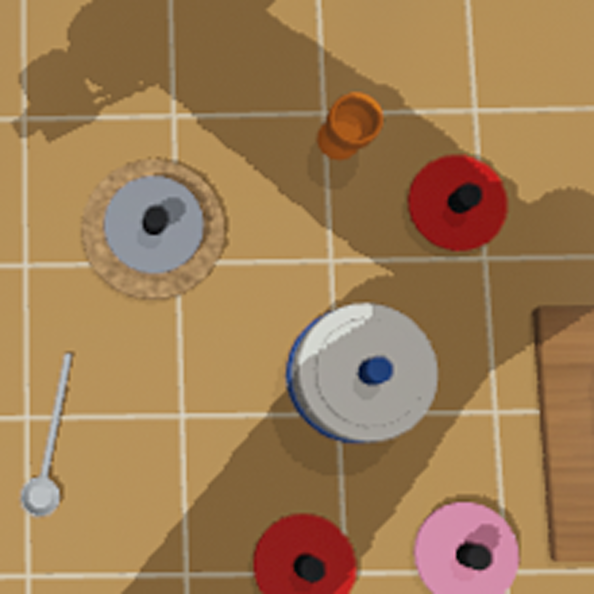

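The white lid is on the jar at (370,370), with an even gap around it. The pail lid stands on the mat at (153,222).

jog_arm:
  deltas:
    - [[1,-3.4,4.6,0,0],[1,-3.4,4.6,0,0],[1,-3.4,4.6,0,0],[1,-3.3,4.5,0,0],[1,0,0,-5,0],[1,0,0,-4,0],[1,0,0,0,0],[1,0,0,0,0]]

```text
time_s: 19.48
tcp_pos: [0.4409, 0.316, 0.1848]
eef_rot: [180.0, 0.1, -156.1]
contact_force: [1.2, 0.0, 1.3]
gripper_width: 0.0876
gripper_force: 0.0
```

jog_arm:
  deltas:
    - [[1,0,0,-3.8,0],[1,0,0,-2,0],[1,0,0,-1,0],[1,0,0,0,0],[-1,0,0,0,0],[-1,0,0,0,0],[-1,0,0,0,0],[-1,0,0,0,0]]

```text
time_s: 20.48
tcp_pos: [0.4399, 0.3161, 0.1153]
eef_rot: [180.0, 0.0, -156.1]
contact_force: [0.0, 0.9, 0.2]
gripper_width: 0.0535
gripper_force: 0.0
```

jog_arm:
  deltas:
    - [[-1,0,0,0,0],[-1,0,0,0,0],[-1,0,0,0,0]]

```text
time_s: 20.85
tcp_pos: [0.4398, 0.3161, 0.115]
eef_rot: [-180.0, -0.0, -156.1]
contact_force: [-0.6, 0.4, -0.4]
gripper_width: 0.0234
gripper_force: 25.4
```

jog_arm:
  deltas:
    - [[-1,0,0,1,0],[-1,0,0,3,0],[-1,0,0,4,0],[-1,3.5,-4.5,0,0],[-1,3.5,-4.5,0,0],[-1,3.5,-4.5,0,0],[-1,3.3,-4.4,0,0],[-1,0,0,0,0]]

```text
time_s: 21.85
tcp_pos: [0.5793, 0.134, 0.195]
eef_rot: [-180.0, -0.0, -156.3]
contact_force: [-0.4, 0.3, -2.0]
gripper_width: 0.0235
gripper_force: 25.0
```

jog_arm:
  deltas:
    - [[-1,0,0,-4,0],[-1,0,0,-3,0],[-1,0,0,-1.5,0],[-1,0,0,0,0],[-1,0,0,0,0]]

```text
time_s: 22.48
tcp_pos: [0.5786, 0.1377, 0.1114]
eef_rot: [-180.0, 0.1, -156.0]
contact_force: [0.2, 0.0, -1.7]
gripper_width: 0.0235
gripper_force: 25.0
```

jog_arm:
  deltas:
    - [[-1,0,0,-1,0],[-1,0,0,-0.6,0],[-1,0,0,-0.3,0],[-1,0,0,-0.3,0],[-1,0,0,0,0]]

```text
time_s: 23.1
tcp_pos: [0.5778, 0.137, 0.0878]
eef_rot: [-180.0, -0.0, -156.1]
contact_force: [-0.2, 0.6, -1.4]
gripper_width: 0.0231
gripper_force: 25.0
```

jog_arm:
  deltas:
    - [[-1,0,0,-0.2,0],[-1,0,0,-0.1,0],[-1,0,0,0,0]]

```text
time_s: 23.48
tcp_pos: [0.5779, 0.1371, 0.0851]
eef_rot: [-180.0, 0.0, -156.1]
contact_force: [0.2, 0.2, -1.5]
gripper_width: 0.0233
gripper_force: 25.0
```

jog_arm:
  deltas:
    - [[-1,0,0,-0.1,0],[-1,0,0,0,0]]

```text
time_s: 23.72
tcp_pos: [0.5779, 0.1371, 0.085]
eef_rot: [-180.0, 0.0, -156.0]
contact_force: [-2.8, -0.4, 6.1]
gripper_width: 0.0233
gripper_force: 25.0
```

jog_arm:
  deltas:
    - [[0,0,0,0,0],[0,0,0,0,0],[0.5,0,0,0,0],[1,0,0,0,0],[1,0,0,6,0],[1,0,0,6.2,0],[1,0,0,6.2,0],[1,0,0,0,0]]

```text
time_s: 24.72
tcp_pos: [0.5803, 0.1379, 0.2743]
eef_rot: [-180.0, 0.6, -156.0]
contact_force: [-0.3, 0.4, -1.1]
gripper_width: 0.0876
gripper_force: 0.0
```

jog_arm:
  deltas:
    - [[1,0,0,0.6,0],[1,0,0,0,0]]

```text
time_s: 24.98
tcp_pos: [0.5776, 0.1369, 0.2734]
eef_rot: [-180.0, -0.1, -156.1]
contact_force: [0.8, -0.1, 1.3]
gripper_width: 0.0874
gripper_force: 0.0
```

Run:
```python
from h import *
print(r.get_state()["tcp_pos"])
i=r.camera_info("wrist");im=r.capture("wrist");cv2.imwrite("pics/w8.png",im)
c=[.5778,.1372]
print("rim",radial(i,im,c,.06,.055,.070),"disc",radial(i,im,c,.064,.04,.055))
c=[.440,.3165];print("pail rim",radial(i,im,c,.09,.055,.070),"mouth",radial(i,im,c,.09,.034,.047))
c=[.5851,-.1253];print("lid on mat",radial(i,im,c,.024,.04,.055))
```

```text
[0.57756838 0.13691585 0.27337645]
rim (array([0.5779, 0.1373]), np.float64(0.0615), 177, np.float64(0.0002)) disc (array([0.58  , 0.1378]), np.float64(0.0482), 57, np.float64(0.0003))
pail rim (array([0.4408, 0.3163]), np.float64(0.0612), 140, np.float64(0.0002)) mouth (array([0.4406, 0.3162]), np.float64(0.0402), 180, np.float64(0.0002))
lid on mat (array([ 0.5854, -0.1251]), np.float64(0.0477), 153, np.float64(0.0002))
```

View pics/w8.png

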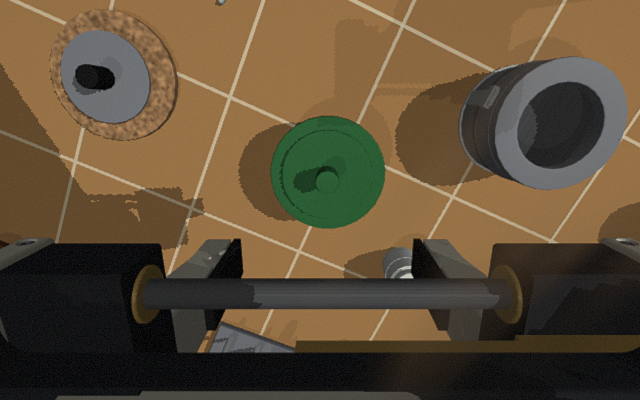

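Image 8 shows the green lid seated on the bowl at (328,172). The pail is open at (562,122) and the pail lid is on the mat at (105,75).

jog_arm:
  deltas:
    - [[1,0.2,-5.3,0,0],[1,0.2,-5.3,0,0],[1,0.2,-5.3,0,0],[1,0.1,-5.3,0,0],[1,0,-5,0,0],[1,0,0,-5.5,0],[1,0,0,-5.5,0],[1,0,0,-5,0]]

```text
time_s: 26.02
tcp_pos: [0.5838, -0.1253, 0.1112]
eef_rot: [180.0, -0.1, -156.1]
contact_force: [0.8, -0.8, 0.3]
gripper_width: 0.0874
gripper_force: 0.0
```

jog_arm:
  deltas:
    - [[1,0,0,-2,0],[1,0,0,0,0],[1,0,0,0,0]]

```text
time_s: 26.4
tcp_pos: [0.5854, -0.125, 0.0946]
eef_rot: [-180.0, 0.0, -156.0]
contact_force: [-0.0, -0.5, 1.3]
gripper_width: 0.0876
gripper_force: 0.0
```

jog_arm:
  deltas:
    - [[1,0,0,-3,0],[1,0,0,-1.8,0],[1,0,0,0,0],[1,0,0,0,0],[-1,0,0,0,0],[-1,0,0,0,0],[-1,0,0,0,0],[-1,0,0,0,0]]

```text
time_s: 27.4
tcp_pos: [0.5849, -0.1249, 0.0462]
eef_rot: [-180.0, 0.0, -156.1]
contact_force: [0.4, -0.5, -1.0]
gripper_width: 0.0531
gripper_force: 0.0
```

jog_arm:
  deltas:
    - [[-1,0,0,0,0],[-1,0,0,0,0],[-1,0,0,0,0]]

```text
time_s: 27.78
tcp_pos: [0.5848, -0.1249, 0.046]
eef_rot: [180.0, -0.0, -156.1]
contact_force: [-1.0, 0.2, -0.4]
gripper_width: 0.0233
gripper_force: 25.3
```

jog_arm:
  deltas:
    - [[-1,0,0,1,0],[-1,0,0,4.4,0],[-1,0,0,5,0],[-1,0,0,5,0],[-1,-1.8,5.5,0,0],[-1,-1.8,5.5,0,0],[-1,-1.8,5.5,0,0],[-1,-1.8,5.5,0,0]]

```text
time_s: 28.78
tcp_pos: [0.5119, 0.0965, 0.2008]
eef_rot: [180.0, 0.0, -156.1]
contact_force: [0.9, 1.4, -0.4]
gripper_width: 0.0233
gripper_force: 25.0
```

jog_arm:
  deltas:
    - [[-1,-1.8,5.5,0,0],[-1,-1.8,5.5,0,0],[-1,-1.8,5.5,0,0],[-1,-1.8,5.5,0,0],[-1,0,0,0,0],[-1,0,0,-3,0],[-1,0,0,0,0],[-1,0,0,0,0]]

```text
time_s: 29.78
tcp_pos: [0.4414, 0.3148, 0.1711]
eef_rot: [-180.0, 0.0, -156.1]
contact_force: [0.2, 0.3, -1.6]
gripper_width: 0.0234
gripper_force: 25.0
```

jog_arm:
  deltas:
    - [[-1,0,0.1,-1.5,0],[-1,0,0,-1.5,0],[-1,0,0,-0.7,0],[-1,0,0,0,0],[-1,0,0,0,0]]

```text
time_s: 30.4
tcp_pos: [0.4411, 0.3163, 0.1333]
eef_rot: [-180.0, 0.0, -156.1]
contact_force: [-0.2, 0.3, -1.3]
gripper_width: 0.0233
gripper_force: 25.0
```

jog_arm:
  deltas:
    - [[-1,0,0,-0.6,0],[-1,0,0,-0.4,0],[-1,0,0,-0.3,0],[-1,0,0,-0.2,0],[-1,0,0,0,0]]

```text
time_s: 31.02
tcp_pos: [0.4408, 0.316, 0.1179]
eef_rot: [-180.0, -0.0, -156.1]
contact_force: [0.3, 0.1, -2.3]
gripper_width: 0.0234
gripper_force: 25.0
```

jog_arm:
  deltas:
    - [[-1,0,0,-0.1,0],[-1,0,0,-0.1,0],[-1,0,0,0,0]]

```text
time_s: 31.4
tcp_pos: [0.4409, 0.3161, 0.116]
eef_rot: [180.0, 0.0, -156.1]
contact_force: [0.9, -0.3, -2.3]
gripper_width: 0.023
gripper_force: 25.0
```

jog_arm:
  deltas:
    - [[-1,0,0,-0.1,0],[-1,0,0,0,0]]

```text
time_s: 31.65
tcp_pos: [0.4409, 0.3161, 0.116]
eef_rot: [180.0, 0.0, -156.0]
contact_force: [-3.4, -1.5, 6.7]
gripper_width: 0.0232
gripper_force: 25.0
```

Home. I'll release, back away and check.

jog_arm:
  deltas:
    - [[0,0,0,0,0],[0,0,0,0,0],[0.5,0,0,0,0],[1,0,0,0,0],[1,0,0,5,0],[1,0,0,5,0],[1,0,0,6,0],[1,0,0,0,0]]

```text
time_s: 32.65
tcp_pos: [0.4426, 0.3177, 0.2805]
eef_rot: [179.8, 0.5, -156.0]
contact_force: [0.0, -0.4, -1.1]
gripper_width: 0.0868
gripper_force: 0.0
```

jog_arm:
  deltas:
    - [[1,0,-5,0,0],[1,0,-5,0,0],[1,0,-5,0,0],[1,0,-5,0,0],[1,0,-5,0,0],[1,0,-5,0,0],[1,0,0,0,0],[1,0,0,0,0]]

```text
time_s: 33.65
tcp_pos: [0.4407, 0.016, 0.2747]
eef_rot: [180.0, -0.0, -156.1]
contact_force: [-0.0, 1.5, 0.0]
gripper_width: 0.0877
gripper_force: 0.0
```

Run:
```python
from h import *
t=r.camera_info("scene");tm=r.capture("scene");cv2.imwrite("pics/s9.png",cv2.resize(tm[90:330,190:460],None,fx=2.4,fy=2.4,interpolation=cv2.INTER_CUBIC))
t=r.camera_info("top");tm=r.capture("top");cv2.imwrite("pics/t9.png",cv2.resize(tm[80:320,120:520],None,fx=2,fy=2,interpolation=cv2.INTER_CUBIC))
```

```text
(no output)
```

View pics/s9.png

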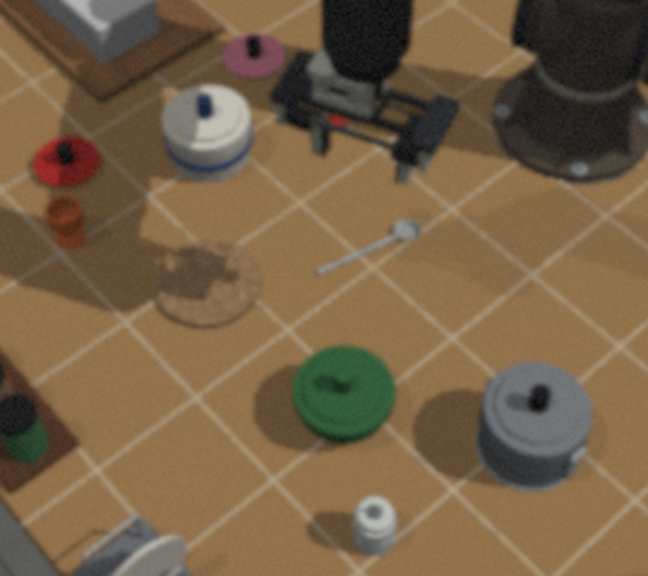

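View pics/t9.png

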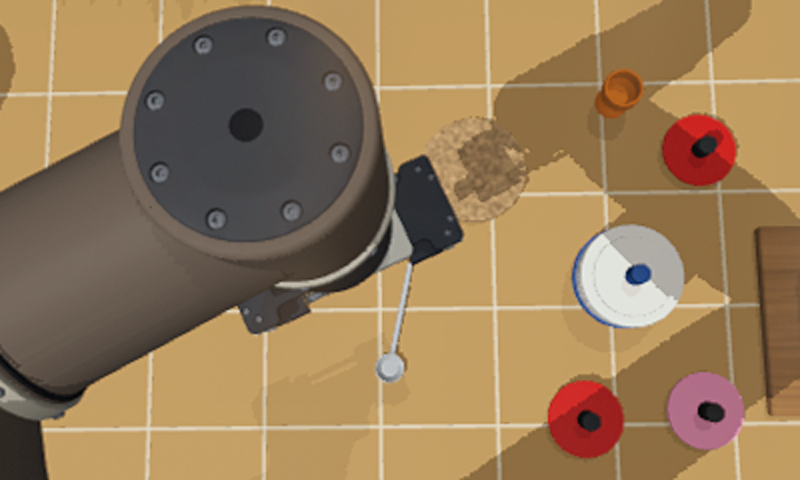

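In the scene crop all three lids are home and level: jar (207,125), bowl (343,390) and pail (535,400). The mat is empty, and the dispenser, egg cup and spoon look unmoved.

```bash
python3 -c "
from plant import r
print(r.close_job())"
```

```text
the job is handed in; nothing more can be done
None
```

I handed the job in at about 34 s on the robot's clock. The last picture showed the jar, bowl and pail each with its own lid seated flat, the mat empty, and the dispenser, egg cup and spoon where they started; `close_job` returned no verdict.

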